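# Unlock the striker clip rail and hold the key turned

## Task

Take the key out of the teak stand, put it into the keyway of the clip-rail lock and work it down past the sticky pins, against the sprung plunger, until its shoulder is fully home on the brass rotor. Only then turn it a full quarter turn clockwise (seen from above) so the clips draw back off the two strikers, and finish while still holding the key pressed home and turned: do not let go. Leave the strikers, the brass bowl and the horn coin where they are.

Things in the scene. Friction and masses are not known exactly. Their poses are not given: they have to be found in the camera images.
- key_bow (a point): Centre of the key's bow, the place to grip. The key stands upright in the teak stand, blade down. The bow is a dark horn disc on edge, 34 mm across, 10 mm thick, flat faces. z points up the key, x along the blade's width, y through the 10 mm thickness (grip across y). The key weighs about 45 g, and blade and bow look the same after half a turn about z.
- key_shoulder (a point): Centre of the underside of the key's steel shoulder (24 x 12 mm, 6 mm high), on the key's axis 28 mm below key_bow; same axes. Below it the flat steel blade, 18 mm wide in x and 4.2 mm thick in y, runs down 30 mm, its last 9 mm tapering to a point in the width.
- keyway (a point): Centre of the keyway's mouth on the upper face of the lock's brass rotor (29 mm square, 1 mm proud of a round steel lock body 62 mm across), 48 mm above the shelf. z up, x along the slot; turns with the rotor. Slot 19.8 x 5.6 mm, 38 mm deep, 3 mm lead-in chamfer all round. When the key is home, the shoulder's underside lies on the rotor's face.
- plunger (a joint): How far the sprung plunger inside the keyway is pushed down, in m. Its tip waits 14 mm below the mouth; the key's point pushes it down 16 mm when home. It pushes the key back up with about 1.5 N at first and 4 N when home.
- pin0 (a joint): How far one of the two sticky side pins in the keyway is pushed aside, in m. They sit at the two ends of the slot, 8 and 16 mm below the mouth, and give way sideways as the blade passes. Each gives way at about 4 to 5 N sideways; pins and plunger together resist the key with up to about 8 N, and a small yaw wiggle helps.
- rotor (a joint): Angle of the lock's rotor in rad: 0 at rest, growing as it turns clockwise seen from above, stop at 1.6. A spring always turns it back to 0 (about 0.03 N m at rest, 0.1 N m at a quarter turn). The key has about 0.1 rad of play in the slot, which the rotor lags behind.
- clips (a joint): How far the bar of four steel spring clips has drawn back from the strikers, in m: 0 gripping, moved by the rotor at 9 mm per rad (about 14 mm at a quarter turn).
- rail: The fixed aluminium clip rail. Origin on the shelf under the lock's axis; x points from the lock towards the plate (170 mm long across y, centre 105 mm along x) with strikers and clips, all lower than 22 mm. At rest the keyway's slot lies along x.
- stand: The fixed teak stand, with a 50 x 44 mm block 46 mm high whose top has the slot that the key stands in (20 x 6 mm, 30 mm deep blade in it, shoulder on the block's top), and a low curved lip on its -x side. Origin on the shelf under the slot; slot along x.
- ivory_striker: Ivory-white plastic disc 41 mm across, 8 mm thick, lying on the rail's plate under two clips; origin under its centre. Leave it.
- smoky_striker: Smoky grey acrylic disc 41 mm across, 8 mm thick, lying on the rail's plate under two clips; origin under its centre. Leave it.
- bowl: Brass bowl, 84 mm across the rim, 38 mm high, on the shelf between robot and work; origin under its centre. Leave it.
- coin: Dark horn carrom coin, 31 mm across, 8 mm thick, on the shelf beyond the work; origin under its centre. Leave it.
Not all that is in view belongs to the job. Of the things that look like the rail, the larger one is meant. Leave any blue look-alike of the part that bears key_bow alone.

How it is judged (in metres and radians):
On the way, in this order (a step that is already met when the one before it is completed fails the run):
1. the key is drawn up out of the stand (z of key_shoulder in the frame of stand above 0.078 m and contact force between the fingers and key above 1 N), for 0.1 s.
2. the key is fully home in the keyway with the rotor not yet turned (z of key_shoulder in the frame of keyway below 0.003 m and distance between key_shoulder and keyway below 0.005 m and angle between the x axis of key_bow and the x axis of keyway, either way round below 0.3 rad and angle between key_bow's own z axis and vertical below 0.15 rad and value of joint rotor below 0.35 rad), for 0.1 s.
At the end, for the whole second after the job is handed in: The gripper still holds the key (finger force over 2 N), upright within 0.15 rad, its shoulder within 3 mm of the rotor's face and 5 mm of the keyway's centre, the rotor held still at more than 1.3 rad and the clips drawn back more than 10.5 mm (z of key_shoulder in the frame of keyway below 0.003 m and distance between key_shoulder and keyway below 0.005 m and angle between the x axis of key_bow and the x axis of keyway, either way round below 0.3 rad and angle between key_bow's own z axis and vertical below 0.15 rad and value of joint rotor above 1.3 rad and value of joint clips above 0.0105 m and velocity of joint rotor between -0.2 and 0.2 rad/s and contact force between the fingers and key above 2 N); the arm keeps its last pose, push and grip.
It fails at once if the ivory striker is disturbed (distance of ivory_striker from where it was at the start of the episode above 0.012 m or angle between ivory_striker's own z axis and vertical above 0.6 rad).
It fails at once if the smoky striker is disturbed (distance of smoky_striker from where it was at the start of the episode above 0.012 m or angle between smoky_striker's own z axis and vertical above 0.6 rad).
It fails at once if the bowl is disturbed (distance of bowl from where it was at the start of the episode above 0.03 m or angle between bowl's own z axis and vertical above 0.6 rad).
It fails at once if the coin is disturbed (distance of coin from where it was at the start of the episode above 0.03 m or angle between coin's own z axis and vertical above 0.6 rad).
It also fails if it takes over 48 s, if anything falls off the work surface, if the arm or the gripper's body presses on something with over 40 N, if the wrist force passes 120 N, or if a joint passes its speed limit or range.

## Robot

A 6-joint arm with a two-finger parallel gripper is mounted at the origin on the work surface. World frame = base frame: x ahead of the robot, y to its left, z up, the work surface at z = 0. Lengths are in mm, angles in rad, forces in N, time in s.
With the tool pointing down it reaches from about 350 to 875 mm from the base axis. Payload 4.2 kg.
Tool frame: the origin (TCP) lies on the mounting face of the last link; the fingertips stand 173 mm ahead of it and the grasp point (between the pads) lies 155 mm ahead of it; z points along the fingers, y is the line along which they close (so a half turn about z gives the same grasp; the last joint's range is limited). The gripper opens to 85 mm and grips with 20 to 120 N. Pads are 22 mm wide; open, the fingers measure 114 mm over their backs; the gripper's body (76 mm by 85 mm) begins 54 mm behind the grasp point. The pads swing forward as they close: fully open they stand 13 mm farther back than shut.
Start: joints at [1.487, 0.385, 0.008, 0, -1.194, -0.259], TCP at [210.046, 588.626, 404.712] pointing down, gripper open.
Joint ranges: [-3.14, 3.14], [-1.21, 2.06], [-1.07, 1.41], [-3.16, 2.05], [-2.99, -0.16], [-3.1, 3.1]. Speed limits (rad/s): [2.79, 2.79, 3.14, 3.14, 3.14, 3.14].

## Interface

Orientations are given as a unit quaternion [x, y, z, w].
In Python, from bench import arm gives the robot as it stands.
- The arm moves only by the tool carry_out, never from a script. Its argument "rows" is a list of rows, each a list of 7 numbers: the shift along the tool's x, y, z as a fraction of full scale, then the turn, a rotation vector about the tool's x, y, z as a fraction of full scale, then the opening, from -1 (shut) to 1 (fully open). A call has 1 to 12 rows; each row is the pose to reach, as a shift and turn from the pose commanded when the call began, along the tool's axes at that moment, turning the shorter way round; what a row does not reach only later rows make up. Full scale, the value 1, is 20 cm for a shift and pi rad for a turn. A row lasts 1/8 s, in which the tool goes at most 62.5 mm and 10.7 degrees, less where a joint would pass 70% of its speed; a pose out of reach is approached as far as the arm can. A call with a number of a shift or a turn outside -1 to 1 is refused whole. A call with a gripper value outside its range is refused whole. The fingers move at their own pace and stop on an object; the grip force is fixed at half the most. Time passes only in rows, so rows that repeat a pose let the fingers close. It gives the time, the measured TCP pose, the force, the opening and the grip force at its end, in the units of the state.
- arm.read_state(): the state, without advancing time (a new reading comes with each control period).
- arm.get_image(name): name is "scene" or "top" or "wrist"; returns (picture, depth): 420x560x3 uint8, red, green, blue; 420x560 float32, mm along the optical axis (not along the pixel's ray), 0 where there is no reading.
- arm.calibration(name): a dict with "mtx" (3x3 intrinsics, pixels), "cam_to_world" (4x4, takes a point from camera to world coordinates). Camera axes: x right, y up, looking along -z (the intrinsics and any distortion apply to the point x, -y, -z); pixel columns grow to the right and rows downward; lengths in mm; the calibration is good to about 2 mm. A picture is of the moment at which its call begins: read the wrist's pose just before it. calibration takes no time and is no camera call; for the wrist camera it gives the pose at the moment of the call.
- arm.job_done(): hands the job in; it is judged then, once.
The state is a dict: "clock": time; "joints": joint angles; "joint_vel": joint speeds; "joint_efforts": joint torques, N m; "position": TCP position; "ee_rot": TCP orientation; "contact_force": force on the tool from outside, world axes, zero at the start; "wrist_torque": the same for the moment, N m; "gripper_width": finger opening in mm; "grasp_force": force on a finger pad.
Only numpy, scipy, OpenCV 4.12 (cv2) and the standard library are available. Lean on these libraries where they do the work, as an engineer would, in place of code of your own. Each camera call takes 0.05 s, during which the arm holds its last target. There are 200 camera calls.

## Working session

There is one attempt and no reset: what is moved stays moved. The work goes in short steps, Python scripts to look and compute and a tool call to move; the robot and the scene stay as the last step left them, time stands still between calls to the robot, and variables do not carry over. Pictures are saved under pics/ and viewed, at most 10 in all, crops included, and the job is handed in when it is done.

Besides the shell and the picture viewer there is one more tool, called after "Emit:" by a JSON object that holds its "op" and its "data". carry_out: Moves the arm, as the interface text tells. Its arguments: {"type":"object","properties":{"rows":{"type":"array"}},"required":["rows"]}

```bash
mkdir -p pics; cat > h.py <<'E'
import numpy as np, cv2
from bench import arm
from scipy.spatial.transform import Rotation as R
def snap(name,fn=None):
    c=arm.calibration(name); im,d=arm.get_image(name)
    if fn: cv2.imwrite('pics/'+fn,im[:,:,::-1])
    return np.array(im),np.array(d),np.array(c['mtx']),np.array(c['cam_to_world'])
def cloud(d,K,T):
    v,u=np.mgrid[:d.shape[0],:d.shape[1]]
    p=np.stack([(u-K[0,2])/K[0,0]*d,-(v-K[1,2])/K[1,1]*d,-d,np.ones_like(d)],-1)
    w=(p@T.T)[...,:3]; w[d==0]=np.nan; return w
def ray(u,v,z,K,T):
    r=T[:3,:3]@np.array([(u-K[0,2])/K[0,0],-(v-K[1,2])/K[1,1],-1]); o=T[:3,3]
    return o+r*(z-o[2])/r[2]
E
python3 - <<'E'
from h import *
for n in('top','scene'):
    im,d,K,T=snap(n,n+'0.png'); print(n,K.round(1).tolist(),T.round(3).tolist())
    np.savez(n+'0.npz',im=im,d=d,K=K,T=T)
s=arm.read_state(); print(s)
E
```

```text
top [[390.9, 0.0, 279.8], [0.0, 390.9, 212.8], [0.0, 0.0, 1.0]] [[0.006, 0.99, -0.141, 491.083], [-1.0, 0.009, 0.021, -17.596], [0.022, 0.141, 0.99, 811.186], [0.0, 0.0, 0.0, 1.0]]
scene [[477.2, 0.0, 276.6], [0.0, 477.2, 209.1], [0.0, 0.0, 1.0]] [[-0.824, -0.42, 0.379, 915.438], [0.566, -0.622, 0.541, 405.136], [0.009, 0.66, 0.751, 663.598], [0.0, 0.0, 0.0, 1.0]]
{'clock': 0.1, 'joints': array([ 1.48659234e+00,  3.85490237e-01,  6.74918253e-03, -4.25607428e-04,
       -1.19400164e+00, -2.58563657e-01]), 'joint_vel': array([ 0.00070448, -0.00148837,  0.002598  ,  0.00224325, -0.00076499,
        0.00028185]), 'joint_efforts': array([-2.93508083e-04, -3.93316162e+01,  1.88930172e+01,  4.19796154e+00,
       -2.59810928e-03,  5.97604995e-06]), 'position': array([209.98814886, 588.47436602, 403.72043141]), 'ee_rot': array([ 9.85335829e-01, -1.70623320e-01, -1.12313382e-04,  9.86708223e-04]), 'contact_force': array([-0.51318393,  0.67899176, -0.04851048]), 'wrist_torque': array([ 0.02953493, -0.00091131,  0.06496283]), 'grasp_force': 0.0, 'gripper_width': 85.55286997351796}
```

View pics/top0.png

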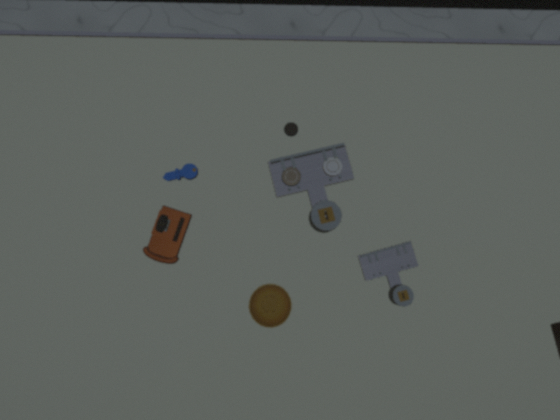

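View pics/scene0.png

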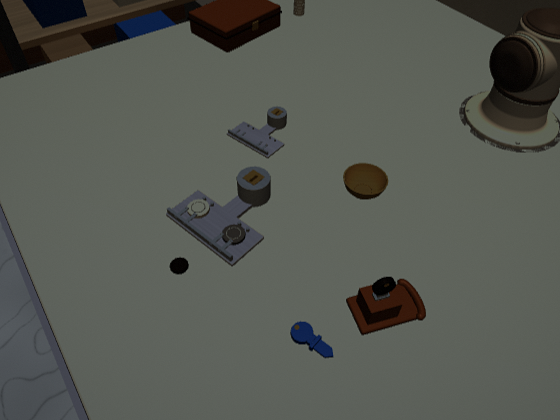

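The top view shows the stand near (165,230), lock (326,215), bowl (270,305), coin (291,129), a blue decoy key (182,173) and a small decoy rail (390,265). I'll zoom in on the stand and lock and measure them.

```bash
python3 - <<'E'
from h import *
a=np.load('top0.npz'); b=np.load('scene0.npz')
def crop(im,x0,y0,w,h,s): return cv2.resize(np.clip(im[y0:y0+h,x0:x0+w].astype(float)*1.8,0,255).astype(np.uint8),None,fx=s,fy=s,interpolation=cv2.INTER_CUBIC)
A=np.vstack([np.hstack([crop(a['im'],135,195,70,75,4),crop(a['im'],295,180,70,75,4)]),
 np.hstack([crop(b['im'],340,265,70,75,4),crop(b['im'],222,155,70,75,4)])])
cv2.imwrite('pics/c0.png',A[:,:,::-1])
for n,f in(('top',a),('scene',b)):
    W=cloud(f['d'],f['K'],f['T']); im=f['im'].astype(int)
    hsv=cv2.cvtColor(f['im'],cv2.COLOR_RGB2HSV)
    print(n,'table z',np.nanmedian(W[...,2]))
    if n=='top': boxes={'stand':(135,195,205,270),'lock':(295,180,365,255)}
    else: boxes={'stand':(340,265,430,340),'lock':(222,155,292,230)}
    for k,(x0,y0,x1,y1) in boxes.items():
        w=W[y0:y1,x0:x1].reshape(-1,3)
        for lo,hi in((60,75),(75,100),(100,125)) if k=='stand' else (): 
            s=w[(w[:,2]>lo)&(w[:,2]<hi)]; print(k,lo,hi,len(s),s.mean(0).round(1) if len(s) else '')
        for lo,hi in((42,50),(44,54)):
            s=w[(w[:,2]>lo)&(w[:,2]<hi)]
            if len(s): 
                r=cv2.minAreaRect(s[:,:2].astype(np.float32)); print(k,lo,hi,len(s),s.mean(0).round(1),np.round(r[0],1),np.round(r[1],1),round(r[2],1))
E
```

```text
top table z -0.4747742838595741
stand 60 75 33 [573.5 185.7  67. ]
stand 75 100 131 [574.6 189.   85.4]
stand 100 125 0 
stand 42 50 397 [573.6 186.5  45.7] [575.5 190.1] [45.1 49.9] 72.1
stand 44 54 370 [573.4 186.5  46.4] [575.2 190.2] [44.4 49.3] 72.3
lock 42 50 709 [ 597.  -124.1   46.6] [ 596.9 -123.5] [60.2 59.7] 0.2
lock 44 54 685 [ 597.2 -124.1   46.8] [ 597.6 -124.4] [58.7 60.4] 44.9
scene table z 0.26338083251908984
stand 60 75 95 [577.  193.1  68.8]
stand 75 100 230 [577.2 190.3  85.2]
stand 100 125 0 
stand 42 50 631 [580.3 193.8  46.2] [574.  189.2] [45.5 51.4] 72.1
stand 44 54 646 [579.7 193.4  46.9] [574.  189.3] [45.7 50.9] 73.2
lock 42 50 657 [ 598.2 -122.8   47. ] [ 597.1 -124. ] [61.3 60.3] 82.3
lock 44 54 625 [ 597.7 -123.4   47.2] [ 597.1 -125.2] [60.6 58.7] 56.7
```

View pics/c0.png

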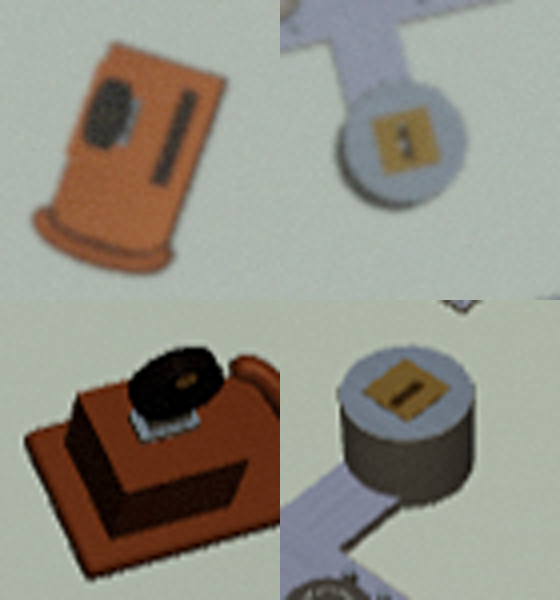

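```bash
cat >> h.py <<'E'
def go(target,yaw,frm=None,fyaw=None):
    "shift/turn fractions from pose frm (fyaw) to target (yaw deg), tool down"
    s=arm.read_state()
    M=lambda y:R.from_euler('z',y,degrees=True)*R.from_rotvec([np.pi,0,0])
    A=R.from_quat(s['ee_rot']) if fyaw is None else M(fyaw)
    p=s['position'] if frm is None else np.array(frm,float)
    d=A.inv().apply(np.array(target,float)-p)/200; t=(A.inv()*M(yaw)).as_rotvec()/np.pi
    print('rows:',d.round(4),t.round(4))
def st():
    s=arm.read_state(); A=R.from_quat(s['ee_rot']).as_matrix()
    print('t',round(s['clock'],2),'pos',s['position'].round(1),'yaw',np.degrees(np.arctan2(A[1,0],A[0,0])).round(2),'z',A[:,2].round(3),'F',s['contact_force'].round(1),'T',s['wrist_torque'].round(2),'w',round(s['gripper_width'],1),'g',round(s['grasp_force'],1),'q',s['joints'].round(2))
E
python3 - <<'E'
from h import *
for n,bx in(('top',(262,140,358,200)),('scene',(165,185,268,268))):
    f=np.load(n+'0.npz'); W=cloud(f['d'],f['K'],f['T']); x0,y0,x1,y1=bx
    w=W[y0:y1,x0:x1].reshape(-1,3); s=w[(w[:,2]>6)&(w[:,2]<25)]
    print(n,len(s),cv2.minAreaRect(s[:,:2].astype(np.float32)),s.mean(0))
go([575.3,189.3,330],-18,[210,588.6,404.7],-19.65)
E
```

```text
top 2926 ((683.9644165039062, -101.99832916259766), (109.21834564208984, 169.359375), 13.761625289916992) [695.95682115 -98.73851431  11.18833814]
scene 3947 ((702.8779296875, -93.06818389892578), (176.2548828125, 179.912109375), 51.77094268798828) [694.69143621 -92.8893877   11.89588505]
rows: [2.3915 1.266  0.3735] [ 0.      0.     -0.0092]
```

Emit:
{"op": "carry_out", "data": {"rows": [[0.25, 0.13, 0, 0, 0, 0, 1], [0.5, 0.26, 0, 0, 0, 0, 1], [0.75, 0.4, 0, 0, 0, 0, 1], [0.95, 0.5, 0, 0, 0, 0, 1]]}}

```text
clock: 0.6
position: [356.3, 428.7, 404.4]
ee_rot: [0.985, -0.171, -0.0, 0.0]
contact_force: [0.6, 0.5, -0.6]
gripper_width: 85.3
grasp_force: 0.0
```

Emit:
{"op": "carry_out", "data": {"rows": [[0.25, 0.13, 0.1, 0, 0, 0, 1], [0.5, 0.26, 0.2, 0, 0, 0, 1], [0.75, 0.4, 0.3, 0, 0, 0, 1], [0.95, 0.5, 0.37, 0, 0, 0, 1]]}}

```text
clock: 1.1
position: [501.6, 270.5, 329.4]
ee_rot: [0.985, -0.171, -0.001, 0.001]
contact_force: [0.2, 0.0, 0.6]
gripper_width: 85.7
grasp_force: 0.0
```

Emit:
{"op": "carry_out", "data": {"rows": [[0.25, 0.13, 0, 0, 0, -0.005, 1], [0.4, 0.22, 0, 0, 0, -0.009, 1], [0.49, 0.266, 0, 0, 0, -0.009, 1], [0.49, 0.266, 0, 0, 0, -0.009, 1]]}}

```text
clock: 1.6
position: [575.6, 188.9, 330.2]
ee_rot: [0.988, -0.158, -0.0, 0.0]
contact_force: [-0.2, 0.7, -0.1]
gripper_width: 85.4
grasp_force: 0.0
```

```bash
python3 - <<'E'
from h import *
st()
im,d,K,T=snap('wrist','w1.png'); np.savez('w1.npz',im=im,d=d,K=K,T=T); print(K.round(1),T.round(3))
W=cloud(d,K,T); print(np.nanmedian(W[...,2]))
E
```

```text
t 1.6 pos [575.6 188.9 330.2] yaw -18.13 z [-0.001 -0.    -1.   ] F [-0.2  0.7 -0.1] T [-0.02  0.02  0.02] w 85.4 g 0.0 q [ 0.58  0.41 -0.15 -0.   -1.01  0.67]
[[361.8   0.  276.3]
 [  0.  361.8 206.4]
 [  0.    0.    1. ]] [[-3.11000e-01  9.03000e-01  2.97000e-01  6.51031e+02]
 [-9.50000e-01 -2.96000e-01 -9.70000e-02  1.63140e+02]
 [-0.00000e+00 -3.12000e-01  9.50000e-01  2.98816e+02]
 [ 0.00000e+00  0.00000e+00  0.00000e+00  1.00000e+00]]
-0.30823613810866846
```

View pics/w1.png

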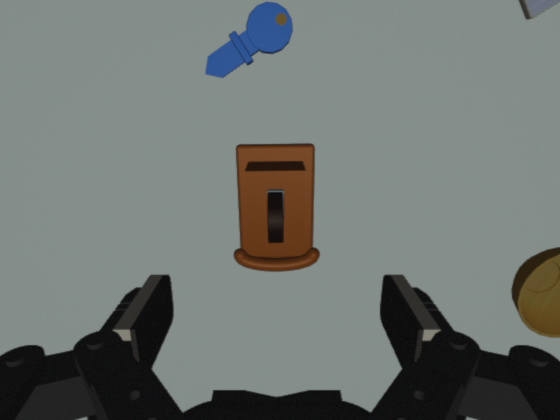

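The wrist view shows the bow edge-on at (276,217), vertical in the image. The block lines up with the tool.

```bash
python3 - <<'E'
from h import *
f=np.load('w1.npz'); W=cloud(f['d'],f['K'],f['T']); w=W[130:270,225:330].reshape(-1,3)
for lo,hi in((43,49),(65,95),(80,95),(86,95)):
    s=w[(w[:,2]>lo)&(w[:,2]<hi)]; print(lo,len(s),s.mean(0).round(1),s[:,2].max(),cv2.minAreaRect(s[:,:2].astype(np.float32)))
g=f['im'].max(2); m=((g<60)).astype(np.uint8); m[:185]=0;m[250:]=0;m[:,:255]=0;m[:,298:]=0
v,u=np.nonzero(m); print(u.min(),u.max(),v.min(),v.max())
for r in (200,215,230): 
    q=u[v==r]; print(r,q.min(),q.max()) if len(q) else 0
top=(u.min()+u.max())/2
print(ray(276,217,85,f['K'],f['T']))
go([575.6,189,229],-18)
E
```

```text
43 3181 [576.6 188.2  45.4] 48.725230243065766 ((573.943115234375, 189.0822296142578), (44.031707763671875, 50.86857223510742), 72.5661849975586)
65 804 [578.2 187.6  86.1] 91.33079379695215 ((575.1337280273438, 188.6243133544922), (9.754035949707031, 32.55535888671875), 72.08293151855469)
80 716 [576.8 188.   87.3] 91.33079379695215 ((574.33544921875, 188.87469482421875), (9.680782318115234, 30.90045928955078), 72.19139862060547)
86 521 [575.2 188.5  88.9] 91.33079379695215 ((574.2028198242188, 188.8155975341797), (9.543877601623535, 22.897268295288086), 71.46758270263672)
268 283 192 242
200 268 282
215 268 283
230 268 282
[577.68578285 187.41414757  85.        ]
rows: [0.0038 0.0016 0.5069] [ 0.0001  0.0002 -0.0003]
```

Emit:
{"op": "carry_out", "data": {"rows": [[-0.005, 0, 0.25, 0, 0, 0, 1], [-0.005, 0, 0.42, 0, 0, 0, 1], [-0.005, 0, 0.505, 0, 0, 0, 0.6], [-0.005, 0, 0.505, 0, 0, 0, -1], [-0.005, 0, 0.505, 0, 0, 0, -1], [-0.005, 0, 0.505, 0, 0, 0, -1], [-0.005, 0, 0.505, 0, 0, 0, -1], [-0.005, 0, 0.505, 0, 0, 0, -1], [-0.005, 0, 0.505, 0, 0, 0, -1]]}}

```text
clock: 2.78
position: [574.7, 190.1, 231.3]
ee_rot: [0.988, -0.156, 0.001, -0.001]
contact_force: [-1.5, 1.0, 6.9]
gripper_width: 9.2
grasp_force: 59.1
```

```bash
python3 -c "
from h import *
st()"
```

```text
t 2.77 pos [574.7 190.1 231.3] yaw -17.99 z [ 0.003  0.001 -1.   ] F [-1.5  1.   6.9] T [ 0.19  0.31 -0.03] w 9.2 g 59.1 q [ 0.59  0.52 -0.25  0.   -0.79  0.67]
```

Emit:
{"op": "carry_out", "data": {"rows": [[0, 0, -0.1, 0, 0, 0, -1], [0, 0, -0.2, 0, 0, 0, -1], [0, 0, -0.35, 0, 0, 0, -1], [0, 0, -0.5, 0, 0, 0, -1], [0, 0, -0.5, 0, 0, 0, -1], [0, 0, -0.5, 0, 0, 0, -1]]}}

```text
clock: 3.52
position: [573.7, 189.5, 328.7]
ee_rot: [0.988, -0.157, -0.001, 0.0]
contact_force: [-0.5, 0.3, -0.9]
gripper_width: 9.1
grasp_force: 58.8
```

```bash
python3 -c "
from h import *
st()
im,d,K,T=snap('wrist','w2.png'); np.savez('w2.npz',im=im,d=d,K=K,T=T)
go([597,-124.2,330],13.8)"
```

```text
t 3.52 pos [573.7 189.5 328.7] yaw -18.06 z [-0.002 -0.    -1.   ] F [-0.5  0.3 -0.9] T [ 0.01 -0.01  0.01] w 9.1 g 58.8 q [ 0.59  0.41 -0.15 -0.   -1.01  0.67]
rows: [ 0.5967  1.4552 -0.0075] [ 0.0004  0.0008 -0.1769]
```

View pics/w2.png

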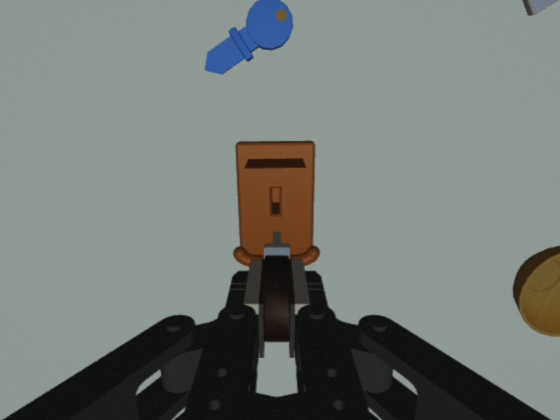

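The key is held upright (bow at (277,290)) and the stand slot is empty. Next I carry it over the lock.

Emit:
{"op": "carry_out", "data": {"rows": [[0.1, 0.25, 0, 0, 0, 0, -1], [0.2, 0.5, 0, 0, 0, 0, -1], [0.3, 0.73, 0, 0, 0, 0, -1]]}}

```text
clock: 3.95
position: [585.7, 30.9, 328.1]
ee_rot: [0.988, -0.156, -0.001, 0.001]
contact_force: [0.0, 0.3, -0.8]
gripper_width: 8.9
grasp_force: 58.8
```

Emit:
{"op": "carry_out", "data": {"rows": [[0.1, 0.25, 0, 0, 0, -0.05, -1], [0.2, 0.5, 0, 0, 0, -0.1, -1], [0.297, 0.725, -0.007, 0, 0, -0.15, -1], [0.297, 0.725, -0.007, 0, 0, -0.177, -1], [0.297, 0.725, -0.007, 0, 0, -0.177, -1], [0.297, 0.725, -0.007, 0, 0, -0.177, -1]]}}

```text
clock: 4.7
position: [597.6, -123.4, 330.3]
ee_rot: [0.993, 0.12, -0.001, -0.0]
contact_force: [-0.3, 0.2, -0.5]
gripper_width: 9.2
grasp_force: 58.9
```

```bash
python3 - <<'E'
from h import *
st()
im,d,K,T=snap('wrist'); np.savez('w3.npz',im=im,d=d,K=K,T=T)
c=im[120:340,190:370]; cv2.imwrite('pics/w3.png',cv2.resize(np.clip(c*1.5,0,255).astype(np.uint8),None,fx=2.7,fy=2.7,interpolation=cv2.INTER_CUBIC)[:,:,::-1])
W=cloud(d,K,T); w=W[...,:].reshape(-1,3); s=w[(w[:,2]>42)&(w[:,2]<52)&(abs(w[:,0]-597)<50)&(abs(w[:,1]+124)<50)]
print(len(s),s.mean(0),cv2.minEnclosingCircle(s[:,:2].astype(np.float32)),np.median(s[:,2]))
h=cv2.cvtColor(im,cv2.COLOR_RGB2HSV)
m=((h[...,0]>10)&(h[...,0]<32)&(h[...,1]>100)&(h[...,2]>50)).astype(np.uint8); m[:, :200]=0;m[:,360:]=0;m[300:]=0
cs=sorted(cv2.findContours(m,cv2.RETR_EXTERNAL,2)[0],key=cv2.contourArea)[-1]
P=np.array([ray(u,v,48,K,T)[:2] for u,v in cs[:,0]],np.float32); print('rotor',cv2.minAreaRect(P),cv2.boundingRect(cs))
E
```

```text
t 4.7 pos [ 597.6 -123.4  330.3] yaw 13.81 z [-0.002  0.    -1.   ] F [-0.3  0.2 -0.5] T [-0.    0.03 -0.03] w 9.2 g 58.9 q [ 0.06  0.42 -0.13 -0.   -1.02  1.75]
4983 [ 598.34096891 -125.49042041   46.46057867] ((596.7173461914062, -125.68299865722656), 30.993793487548828) 46.47700447570506
rotor ((596.6077270507812, -125.47342681884766), (28.56587028503418, 27.39126205444336), 14.820812225341797) (259, 185, 39, 38)
```

View pics/w3.png

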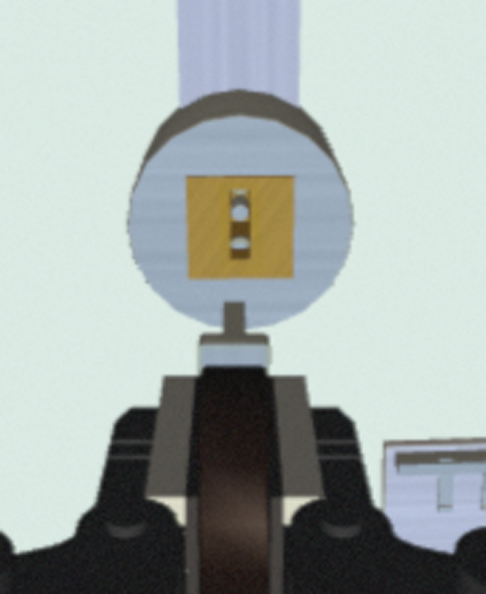

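The slot is at pixel (279,203) and the blade comes in at column ~277, so a small lateral offset is needed. I'll compute the alignment of key and slot in tool axes from this picture.

```bash
python3 - <<'E'
from h import *
f=np.load('w3.npz');K,T=f['K'],f['T']; s=arm.read_state(); A=R.from_quat(s['ee_rot']); p=s['position']
t=lambda u,v,z:A.inv().apply(ray(u,v,z,K,T)-p).round(1)
print('rotor edges',t(279,185.2,48),t(279,223,48),'L/R',t(190+187/2.7,204,48),t(190+294/2.7,204,48))
print('slot',t(279,203,48))
print('shoulder front top edge',t(276.6,247.8,151),'bottom edge',t(276.6,243.7,145))
print('shoulder L/R',t(190+198/2.7,251,151),t(190+271/2.7,251,151))
print('blade',t(276.7,240,140), t(276.7,232,118))
E
```

```text
rotor edges [ 12.8   2.6 282.5] [-16.1   2.6 282.6] L/R [ -1.3 -11.8 282.5] [ -1.3  17.1 282.5]
slot [ -0.6   2.6 282.5]
shoulder front top edge [ 11.2   0.8 179.5] bottom edge [ 10.5   0.8 185.5]
shoulder L/R [  9.6  -5.1 179.5] [  9.6   7.  179.5]
blade [ 10.2   0.9 190.5] [  5.3   0.9 212.5]
```

Emit:
{"op": "carry_out", "data": {"rows": [[-0.004, 0.009, 0.15, 0, 0, -0.003, -1], [-0.004, 0.009, 0.28, 0, 0, -0.003, -1], [-0.004, 0.009, 0.31, 0, 0, -0.003, -1], [-0.004, 0.009, 0.335, 0, 0, -0.003, -1], [-0.004, 0.009, 0.35, 0, 0, -0.003, -1], [-0.004, 0.009, 0.365, 0, 0, -0.003, -1], [-0.004, 0.009, 0.365, 0, 0, -0.003, -1]]}}

```text
clock: 5.62
position: [597.4, -125.8, 258.3]
ee_rot: [0.992, 0.125, 0.0, 0.0]
contact_force: [0.5, 0.1, -0.7]
gripper_width: 9.0
grasp_force: 58.9
```

```bash
python3 - <<'E'
from h import *
st()
im,d,K,T=snap('wrist'); 
c=im[120:340,190:370]; cv2.imwrite('pics/w4.png',cv2.resize(np.clip(c*1.5,0,255).astype(np.uint8),None,fx=2.7,fy=2.7,interpolation=cv2.INTER_CUBIC)[:,:,::-1])
E
```

```text
t 5.62 pos [ 597.4 -125.8  258.3] yaw 14.37 z [ 0.  0. -1.] F [ 0.5  0.1 -0.7] T [ 0.15  0.01 -0.01] w 9.0 g 58.9 q [ 0.06  0.5  -0.21 -0.   -0.86  1.76]
```

View pics/w4.png

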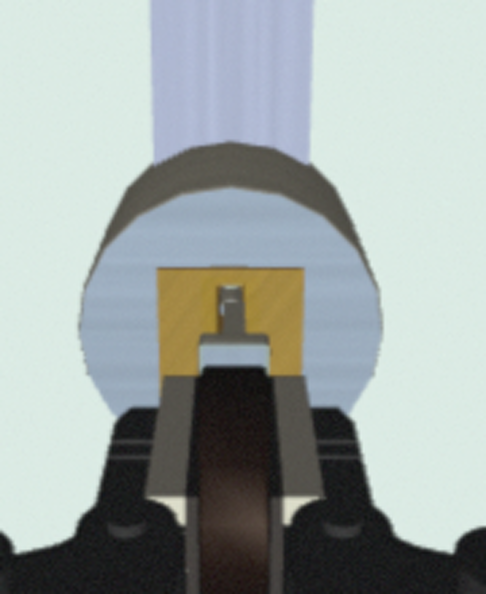

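The blade (crop (234,315)) is centred in the slot and reads no contact force. I'll push down with a small yaw wiggle.

Emit:
{"op": "carry_out", "data": {"rows": [[0, 0, 0.02, 0, 0, 0.01, -1], [0, 0, 0.035, 0, 0, -0.01, -1], [0, 0, 0.05, 0, 0, 0.01, -1], [0, 0, 0.065, 0, 0, -0.01, -1], [0, 0, 0.08, 0, 0, 0.01, -1], [0, 0, 0.095, 0, 0, -0.01, -1], [0, 0, 0.105, 0, 0, 0.01, -1], [0, 0, 0.115, 0, 0, -0.01, -1], [0, 0, 0.115, 0, 0, 0, -1]]}}

```text
clock: 6.8
position: [597.6, -125.6, 236.3]
ee_rot: [0.992, 0.125, 0.001, 0.0]
contact_force: [-1.0, 1.4, 3.2]
gripper_width: 9.2
grasp_force: 59.6
```

```bash
python3 -c "
from h import *
st()"
```

```text
t 6.8 pos [ 597.6 -125.6  236.3] yaw 14.31 z [ 0.002 -0.    -1.   ] F [-1.   1.4  3.2] T [0.24 0.36 0.06] w 9.2 g 59.6 q [ 0.06  0.52 -0.23  0.   -0.81  1.76]
```

Emit:
{"op": "carry_out", "data": {"rows": [[0, 0, 0.01, 0, 0, 0.008, -1], [0, 0, 0.015, 0, 0, -0.008, -1], [0, 0, 0.02, 0, 0, 0, -1], [0, 0, 0.02, 0, 0, 0, -1]]}}

```text
clock: 7.3
position: [597.6, -125.6, 233.2]
ee_rot: [0.992, 0.125, 0.001, 0.0]
contact_force: [-3.7, 2.9, 11.0]
gripper_width: 9.4
grasp_force: 60.9
```

```bash
python3 -c "
from h import *
st()"
```

```text
t 7.3 pos [ 597.6 -125.6  233.2] yaw 14.34 z [ 0.001 -0.    -1.   ] F [-3.7  2.9 11. ] T [0.95 1.08 0.04] w 9.4 g 60.9 q [ 0.06  0.53 -0.24  0.   -0.81  1.76]
```

Emit:
{"op": "carry_out", "data": {"rows": [[0, 0, 0.006, 0, 0, 0.008, -1], [0, 0, 0.012, 0, 0, -0.008, -1], [0, 0, 0.015, 0, 0, 0, -1], [0, 0, 0.015, 0, 0, 0, -1]]}}

```text
clock: 7.8
position: [597.6, -125.5, 233.1]
ee_rot: [0.992, 0.125, 0.001, 0.001]
contact_force: [-8.5, 4.2, 24.6]
gripper_width: 9.0
grasp_force: 62.8
```

```bash
python3 - <<'E'
from h import *
st()
im,d,K,T=snap('wrist'); 
c=im[120:340,190:370]; cv2.imwrite('pics/w5.png',cv2.resize(np.clip(c*1.5,0,255).astype(np.uint8),None,fx=2.7,fy=2.7,interpolation=cv2.INTER_CUBIC)[:,:,::-1])
E
```

```text
t 7.8 pos [ 597.6 -125.5  233.1] yaw 14.41 z [ 0.002 -0.001 -1.   ] F [-8.5  4.2 24.6] T [1.54 2.6  0.05] w 9.0 g 62.8 q [ 0.06  0.53 -0.24  0.   -0.81  1.76]
```

View pics/w5.png

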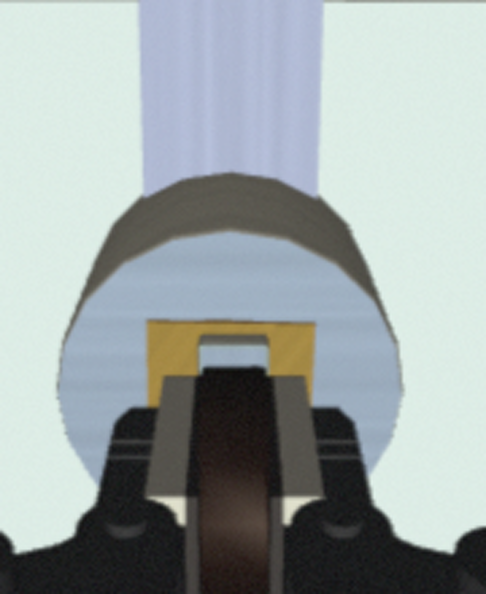

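The shoulder sits on the brass rotor (crop (235,345)). z stopped hard at 233.1 while the force rose from 11 to 25 N, so the key is home. Now the clockwise turn.

Emit:
{"op": "carry_out", "data": {"rows": [[0, 0, 0, 0, 0, 0.04, -1], [0, 0, 0, 0, 0, 0.08, -1], [0, 0, 0, 0, 0, 0.12, -1], [0, 0, 0, 0, 0, 0.16, -1], [0, 0, 0, 0, 0, 0.2, -1], [0, 0, 0, 0, 0, 0.25, -1], [0, 0, 0, 0, 0, 0.25, -1]]}}

```text
clock: 8.72
position: [597.4, -125.9, 233.1]
ee_rot: [0.964, -0.264, 0.001, 0.001]
contact_force: [-8.7, 3.0, 24.3]
gripper_width: 9.1
grasp_force: 62.8
```

```bash
python3 -c "
from h import *
st()"
```

```text
t 8.72 pos [ 597.4 -125.9  233.1] yaw -30.63 z [ 0.001 -0.002 -1.   ] F [-8.7  3.  24.3] T [0.99 2.66 0.09] w 9.1 g 62.8 q [ 0.06  0.53 -0.24  0.   -0.81  0.98]
```

Emit:
{"op": "carry_out", "data": {"rows": [[0, 0, 0, 0, 0, 0.04, -1], [0, 0, 0, 0, 0, 0.08, -1], [0, 0, 0, 0, 0, 0.12, -1], [0, 0, 0, 0, 0, 0.16, -1], [0, 0, 0, 0, 0, 0.2, -1], [0, 0, 0, 0, 0, 0.24, -1], [0, 0, 0, 0, 0, 0.265, -1], [0, 0, 0, 0, 0, 0.265, -1], [0, 0, 0, 0, 0, 0.265, -1], [0, 0, 0, 0, 0, 0.265, -1]]}}

```text
clock: 9.98
position: [597.4, -125.8, 233.1]
ee_rot: [0.776, -0.631, 0.001, 0.0]
contact_force: [-8.9, 3.4, 23.8]
gripper_width: 8.8
grasp_force: 62.7
```

```bash
python3 - <<'E'
from h import *
st()
im,d,K,T=snap('wrist'); a,b,K,T=snap('scene')
f=np.load('scene0.npz')['im']
c=lambda i,x,y,w,h:cv2.resize(np.clip(i[y:y+h,x:x+w]*1.7,0,255).astype(np.uint8),(390,390),interpolation=cv2.INTER_CUBIC)
cv2.imwrite('pics/w6.png',np.hstack([c(a,160,150,130,130),c(im,180,140,200,200)])[:,:,::-1])
E
```

```text
t 9.97 pos [ 597.4 -125.8  233.1] yaw -78.27 z [ 0.001 -0.002 -1.   ] F [-8.9  3.4 23.8] T [1.02 2.78 0.08] w 8.8 g 62.7 q [ 0.06  0.53 -0.24  0.   -0.81  0.15]
```

View pics/w6.png

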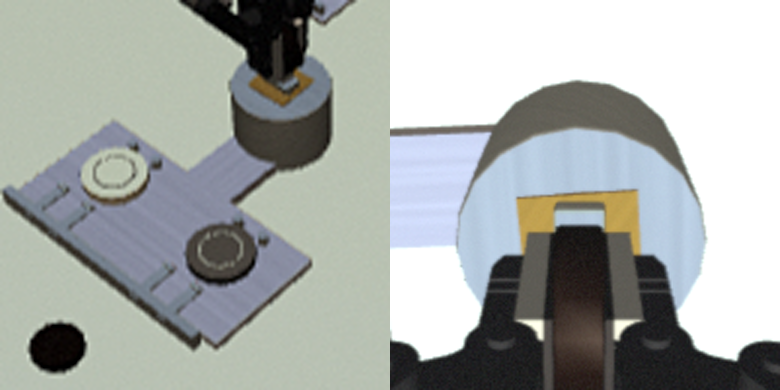

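The clips are drawn back off both strikers (left panel), and the strikers have not moved. The rotor follows the key to within about 4° (right panel, brass edge at (577,195)), which puts it at about 1.5 rad. The key is pressed home with 24 N and still gripped.

```bash
python3 -c "
from bench import arm
print(arm.job_done())"
```

```text
the job is handed in; nothing more can be done
None
```

The job is handed in at about 10 s on the robot clock. The key is still gripped, pressed home and turned about a quarter turn (rotor roughly 1.5 rad by picture), and the clips are drawn back off both strikers. The hand-in gave no pass or fail result.

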